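# Load the citrus press and hold its arm at the third stop

## Task

Pick up the small steel tray, tip its four lemon pieces into the square hopper of the citrus press, and stand the empty tray back down on the marble, upright and clear of the press. Then push the press's spring-return arm down with the gripper, past the first two click stops to the third, which is as far as it goes, and finish while still holding it down there, because it springs back up when let go. Leave the cup, the tumblers and the other things on the ledge where they stand.

Things in the scene. Friction and masses are not known exactly. Their poses are not given: they have to be found in the camera images.
- tray: Small stainless steel tray, 160 g. Flat pan 130 long (x) x 100 wide (y), 4 thick, with walls 20 high on the back and both sides and no wall at the front (+x) edge, over which pieces slide off. Origin: centre of the underside of the pan; x points from the grip to the open lip, z up. An upright post at the back (-x) carries the grip, a level bar along x.
- tray_grip (a point): Middle of the tray's grip, at x -95, y 0, z 58 in the tray's frame. The grip is a steel bar 60 long (x), 18 wide (y), 22 high (z); nothing lies under it but the marble, except at its front end: from x -77 forward stands the post. Pinch it across y from above; the tray's pan hangs in front.
- tray_lip (a point): Middle of the open front edge of the pan, on its upper face: x +65, z 4 in the tray's frame.
- piece1: One of four alike chunky lemon pieces with peel, 28 x 26 x 22, 18 g, rigid; origin at the centre of its underside as it starts. They start lying loose on the tray and slide on steel once the tray is tipped by 28 to 36 degrees.
- piece2: One of four alike chunky lemon pieces with peel, 28 x 26 x 22, 18 g, rigid; origin at the centre of its underside as it starts. They start lying loose on the tray and slide on steel once the tray is tipped by 28 to 36 degrees.
- piece3: One of four alike chunky lemon pieces with peel, 28 x 26 x 22, 18 g, rigid; origin at the centre of its underside as it starts. They start lying loose on the tray and slide on steel once the tray is tipped by 28 to 36 degrees.
- piece4: One of four alike chunky lemon pieces with peel, 28 x 26 x 22, 18 g, rigid; origin at the centre of its underside as it starts. They start lying loose on the tray and slide on steel once the tray is tipped by 28 to 36 degrees.
- press: Cast aluminium citrus press, fixed. Origin: centre of the underside of its base (220 x 170, 22 high); front (-x, where the spout and cup are) towards the robot at yaw 0, z up. On top sits a square open steel hopper, and on its left (+y) side a hinge post and the pressing arm. The arm stands up on the +y side, so reach the hopper from the front or from above.
- hopper_mouth (a point): Centre of the hopper's mouth, level with its rim, 150 above the marble, straight over the press's origin. The mouth inside is 150 (x) x 140 (y), walls 5; the flat hopper floor lies 59 below the rim.
- lever_hinge (a point): Hinge of the pressing arm, at x +85, y +125, z 190 in the press's frame. The hinge axis runs along the press's y.
- lever_grip (a point): Centre of the black crossbar grip at the arm's end, 230 from the hinge. The grip is a round bar of diameter 26, 80 long along the press's y, from 30 on the press's side (-y) of this point to 50 beyond it (+y). At rest the arm rises 0.20 rad from the hinge towards the front, so the grip is about 236 above the marble; at the third stop it is about 82 above it. Push down on it from above with closed fingers, following the arc. The arm is a round bar of diameter 18.
- press_arm (a joint): Angle of the pressing arm, rad: 0 at rest (up), growing as the grip goes down. Felt click stops at 0.23 (first), 0.46 (second) and 0.69 (third); end stop at 0.74. A spring brings it back to 0 from anywhere when released; pushing at the grip takes about 2 to 10 N: it eases just before each stop and jumps up by about 4 N just past it; beyond the third stop lies only the hard end stop.
- cup: Stainless steel cup, radius 33, 60 high, under the spout in front of the press; origin at the centre of its underside. Leave it.
- tumbler1: Short glass tumbler, radius 35, 85 high, in the middle of the ledge; origin at the centre of its underside. Leave it.
- tumbler2: Another such tumbler, farther back. Leave it.
- funnel: Orange plastic funnel standing mouth down at the back, radius 48, 100 high; origin at the centre of its mouth. Leave it.
- honey_jar: Amber glass jar, radius 34, 90 high, on the right (-y); origin at the centre of its underside. Leave it.
- mill: Dark wooden pepper mill, radius 26, 150 high, on the left (+y); origin at the centre of its underside. Leave it.
- salt_bowl: White bowl, radius 45, 40 high, on the right (-y); origin at the centre of its underside. Leave it.
Things that resemble listed ones, but are neither listed nor needed, are in the scene too. Leave any black look-alike of the tumbler2 alone.

How it is judged:
By the outcome, as a careful person would: the job done as asked, in the order asked, and still so for the second after the job is handed in, while the arm keeps its last pose, push and grip.
It also fails if it takes over 67 s, if anything falls off the work surface, if the arm or the gripper's body presses on something with over 40 N, if the wrist force passes 120 N, or if a joint passes its speed limit or range.

## Robot

A 6-joint arm with a two-finger parallel gripper is mounted at the origin on the work surface. World frame = base frame: x ahead of the robot, y to its left, z up, the work surface at z = 0. Lengths are in m, angles in rad, forces in N, time in s.
With the tool pointing down it reaches from about 0.375 to 0.9 m from the base axis. Payload 3.1 kg.
Tool frame: the origin (TCP) lies at the very end of the fingers, on their centre line; the grasp point (between the pads) lies 19 mm behind it; z points along the fingers, y is the line along which they close (so a half turn about z gives the same grasp; the last joint's range is limited). The gripper opens to 87 mm and grips with 3 to 60 N. Pads are 19 mm wide; open, the fingers measure 117 mm over their backs; the gripper's body (75 mm by 190 mm) begins 51 mm behind the grasp point.
Start: joints at [-1.504, 0.527, 1.433, -0, 1.181, -0.178], TCP at [0.152, -0.606, 0.223] pointing down, gripper open.
Joint ranges: [-3.08, 3.08], [-0.75, 2.2], [0.22, 2.44], [-1.43, 4.57], [0, 2.65], [-2.85, 2.85]. Speed limits (rad/s): [2.79, 2.79, 3.14, 3.14, 3.14, 3.14].

## Interface

Orientations are given as a unit quaternion [x, y, z, w].
In Python, from rig import robot gives the robot as it stands. The module is installed in compiled form; this text tells all that it offers.
- The arm moves only by the tool servo_tool, never from a script. Its argument "rows" is one flat list of numbers, 5 for each row, row after row: the closure, from -1 (fully open) to 1 (shut), so that 0 is half open, then the shift along the tool's x, y, z in m, then the turn about the tool's z in degrees. A call has 1 to 5 rows; each row shifts and turns the commanded pose from where the row before left it, along the tool's axes as they then stand; what a row does not reach is not made up. A row lasts 1/12 s, in which the tool goes at most 41.7 mm and 7.16 degrees, less where a joint would pass 70% of its speed; a pose out of reach is approached as far as the arm can. A call with a gripper value outside its range is refused whole. The fingers move at their own pace and stop on an object; "newtons" is the grip in N (left out, the last holds). Time passes only in rows, so rows that do not move let the fingers close. It gives the time, the measured TCP pose, the force, the opening and the grip force at its end, in the units of the state.
- robot.get_obs(): the state, without advancing time (a new reading comes with each control period).
- robot.camera(name): name is "scene" or "top"; returns a dict with "pixels" (480x640x3 uint8, red, green, blue), "intrinsics" (3x3 intrinsics, pixels), "dist" ([k1, k2, p1, p2, k3] as OpenCV has them; the pictures are not rectified), "rvec" (rotation vector, rad) and "tvec" (3), from world to camera coordinates, as OpenCV has them. Camera axes: x right, y down, z forward; pixel columns grow to the right and rows downward; lengths in m; the calibration is good to about 2 mm. A picture is of the moment at which its call begins. There is no depth.
- robot.hand_in(): hands the job in; it is judged then, once.
Trained networks look in a picture, given as the dict that the camera call returned (one of the last four; its "shot" number tells which), for a name from the list of things; names that differ only in an ending like _2 or _b are one class to them, and where a whole thing is asked for, a point or a joint stands for the part that bears it (a point fixed in the world has none). Each returns a list of dicts, best first, with "score" (0 to 1); they miss things now and then, are a little off and sometimes report something else, mostly with a low value. They report only what shows in the picture. A call takes as long as a camera call. They do not tell look-alikes from the thing itself.
- robot.spot_in(picture, query): "at" ([x, y, z] in m, in world coordinates, good to about 4 mm: the middle of the surface that is visible of it).
- robot.outline_of(picture, query): "region" (480x640 bool, what is visible of it).
- robot.place_of(picture, query): "at" ([x, y, z] in m, in world coordinates, good to about 4 mm: a listed point, or the origin of a listed thing).
The state is a dict: "time": time; "q": joint angles; "joint_velocities": joint speeds; "joint_torque": joint torques, N m; "position": TCP position; "tool_rot": TCP orientation; "ft_force": force on the tool from outside, world axes, zero at the start; "moment": the same for the moment, N m; "grip_width": finger opening in m; "grip_force": force on a finger pad.
Only numpy, scipy, OpenCV 4.12 (cv2) and the standard library are available. Lean on these libraries where they do the work, as an engineer would, in place of code of your own. Each camera call takes 0.05 s, during which the arm holds its last target. There are 200 camera calls.

## Working session

There is one attempt and no reset: what is moved stays moved. The work goes in short steps, Python scripts to look and compute and a tool call to move; the robot and the scene stay as the last step left them, time stands still between calls to the robot, and variables do not carry over. Pictures are saved under pics/ and viewed, at most 10 in all, crops included, and the job is handed in when it is done.

Besides the shell and the picture viewer there is one more tool, called after "Emit:" by a JSON object that holds its "method" and its "body". servo_tool: Moves the arm, as the interface text tells. Its arguments: {"type":"object","properties":{"rows":{"type":"array","items":{"type":"number"}},"newtons":{"type":"number"}},"required":["rows"]}

```bash
mkdir -p pics; cat > h.py <<'E'
import numpy as np, cv2
from rig import robot
def save(p,n): cv2.imwrite(f'pics/{n}.png',cv2.cvtColor(p['pixels'],cv2.COLOR_RGB2BGR))
def ray(p,uv):
    R=cv2.Rodrigues(np.array(p['rvec'],float))[0]; t=np.array(p['tvec'],float).ravel()
    n=cv2.undistortPoints(np.array([[uv]],float),np.array(p['intrinsics']),np.array(p['dist'])).ravel()
    d=R.T@np.array([n[0],n[1],1]); return -R.T@t, d/np.linalg.norm(d)
def tri(*rs):
    A=sum(np.eye(3)-np.outer(d,d) for c,d in rs); b=sum((np.eye(3)-np.outer(d,d))@c for c,d in rs)
    return np.linalg.solve(A,b)
def onz(p,uv,z):
    c,d=ray(p,uv); return c+d*(z-c[2])/d[2]
def proj(p,X): return cv2.projectPoints(np.array(X,float).reshape(-1,3),np.array(p['rvec'],float),np.array(p['tvec'],float),np.array(p['intrinsics']),np.array(p['dist']))[0].reshape(-1,2)
E
python3 - <<'E'
from h import *
np.set_printoptions(precision=3,suppress=True)
P={n:robot.camera(n) for n in('scene','top')}
for n in P: save(P[n],n+'0'); print(n,ray(P[n],(320,240)))
for q in ['tray','tray_grip','tray_lip','press','hopper_mouth','lever_hinge','lever_grip','cup','tumbler1','mill','piece1']:
    for n in P:
        print(q,n,[(np.round(d['at'],3).tolist(),round(d['score'],2)) for d in robot.place_of(P[n],q)[:5]])
o=robot.get_obs(); print(o['position'],o['tool_rot'],o['time'],o['ft_force'])
E
```

```text
scene (array([ 1.76 , -0.233,  1.138]), array([-0.751,  0.175, -0.636]))
top (array([ 0.558, -0.006,  1.177]), array([ 0.039, -0.016, -0.999]))
tray scene [([0.575, 0.221, -0.002], 0.73), ([0.588, 0.198, 0.006], 0.32)]
tray top [([0.578, 0.224, -0.003], 0.64)]
tray_grip scene [([0.481, 0.216, 0.057], 0.96)]
tray_grip top [([0.483, 0.216, 0.056], 0.9)]
tray_lip scene [([0.641, 0.223, 0.0], 0.76), ([0.714, -0.082, 0.183], 0.43)]
tray_lip top [([0.642, 0.222, 0.006], 0.61)]
press scene [([0.632, -0.203, -0.001], 0.66), ([0.59, 0.194, 0.004], 0.54), ([0.565, 0.508, 0.004], 0.31)]
press top [([0.627, -0.205, 0.0], 0.79), ([0.49, -0.083, 0.234], 0.34)]
hopper_mouth scene [([0.625, -0.212, 0.148], 0.76), ([0.784, -0.102, 0.0], 0.65)]
hopper_mouth top [([0.627, -0.208, 0.151], 0.8)]
lever_hinge scene [([0.543, 0.247, 0.004], 0.69), ([0.713, -0.083, 0.182], 0.61)]
lever_hinge top [([0.715, -0.087, 0.192], 0.67)]
lever_grip scene [([0.486, -0.076, 0.232], 0.83)]
lever_grip top [([0.49, -0.086, 0.234], 0.71)]
cup scene []
cup top [([0.471, -0.221, -0.002], 0.85)]
tumbler1 scene [([0.798, 0.162, -0.002], 0.92), ([0.611, -0.008, 0.003], 0.69), ([0.481, 0.215, 0.062], 0.65), ([0.719, 0.281, 0.001], 0.63), ([0.789, 0.049, -0.003], 0.59)]
tumbler1 top [([0.609, -0.012, 0.0], 0.96), ([0.796, 0.156, -0.001], 0.87), ([0.715, 0.28, 0.001], 0.8), ([0.793, 0.048, 0.003], 0.57)]
mill scene [([0.566, 0.507, 0.005], 0.97), ([0.576, 0.218, -0.004], 0.6)]
mill top [([0.569, 0.507, 0.0], 0.96)]
piece1 scene [([0.595, 0.241, 0.007], 0.58), ([0.545, 0.192, 0.004], 0.53), ([0.54, 0.247, 0.0], 0.43), ([0.588, 0.196, 0.005], 0.41)]
piece1 top [([0.545, 0.192, 0.006], 0.66), ([0.595, 0.245, -0.001], 0.59), ([0.541, 0.247, 0.005], 0.43), ([0.589, 0.198, 0.006], 0.39), ([0.717, -0.087, 0.191], 0.3)]
[ 0.151 -0.606  0.223] [ 0.993  0.122 -0.    -0.   ] 1.2 [ 0.444 -0.206  0.375]
```

View pics/top0.png

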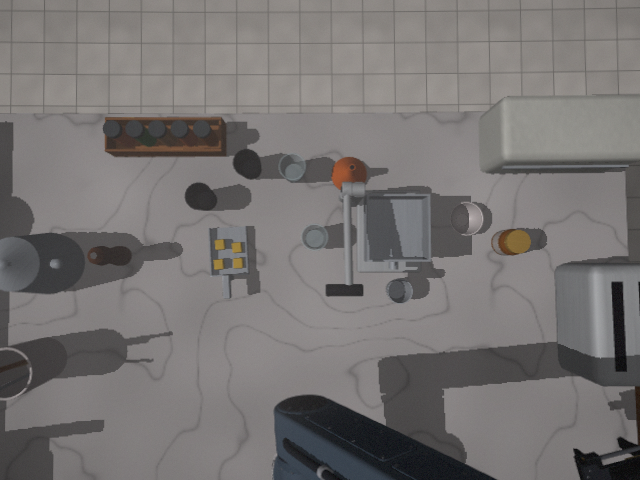

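View pics/scene0.png

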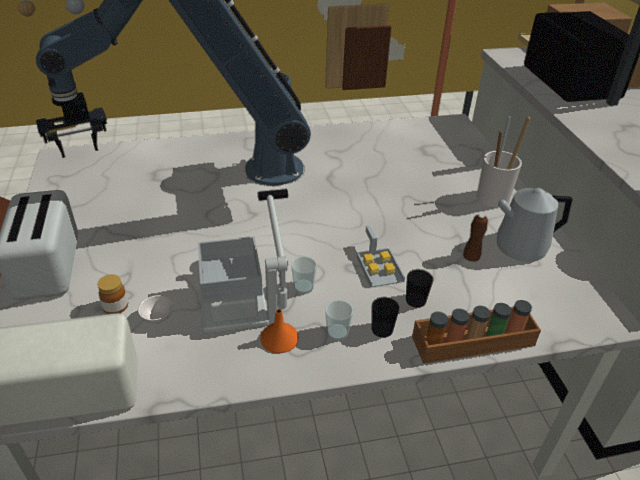

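Emit:
{"method": "servo_tool", "body": {"rows": [-1,0,0,-0.04,6,-1,0,0,-0.04,5.7,-1,0,0,-0.04,0,-1,0.04,0,0,0,-1,0.04,0,0,0], "newtons": 50}}

```text
time: 1.62
position: [0.2307, -0.6055, 0.347]
tool_rot: [1.0, 0.018, 0.001, 0.004]
ft_force: [-0.1, -0.8, -0.8]
grip_width: 0.0871
grip_force: 0.0
```

Emit:
{"method": "servo_tool", "body": {"rows": [-1,0.035,-0.02,0,0,-1,0.035,-0.02,0,0,-1,0.035,-0.02,0,0,-1,0.035,-0.02,0,0,-1,0.035,-0.02,0,0]}}

```text
time: 2.03
position: [0.4036, -0.4948, 0.3426]
tool_rot: [1.0, 0.02, -0.0, 0.0]
ft_force: [0.4, -0.8, -0.0]
grip_width: 0.0868
grip_force: 0.0
```

Emit:
{"method": "servo_tool", "body": {"rows": [-1,0.01,-0.04,0,0,-1,0.0,-0.041,0,0,-1,0.0,-0.041,0,0,-1,0.0,-0.041,0,0,-1,0.0,-0.041,0,0]}}

```text
time: 2.45
position: [0.4036, -0.2897, 0.3424]
tool_rot: [1.0, 0.02, 0.0, -0.0]
ft_force: [-0.1, 0.8, 0.4]
grip_width: 0.0872
grip_force: 0.0
```

Emit:
{"method": "servo_tool", "body": {"rows": [-1,0,-0.041,0,0,-1,0.0,-0.041,0,0,-1,0.0,-0.041,0,0,-1,0.0,-0.041,0,0,-1,0.0,-0.041,0,0]}}

```text
time: 2.87
position: [0.395, -0.0852, 0.3428]
tool_rot: [1.0, 0.02, 0.0, 0.0]
ft_force: [0.3, 0.4, 0.5]
grip_width: 0.0872
grip_force: 0.0
```

Emit:
{"method": "servo_tool", "body": {"rows": [-1,0,-0.041,0,0,-1,0.0,-0.041,0,0,-1,0.0,-0.041,0,0,-1,0.015,-0.038,0,0,-1,0.015,-0.038,0,0]}}

```text
time: 3.28
position: [0.4168, 0.1151, 0.3431]
tool_rot: [1.0, 0.02, 0.001, 0.0]
ft_force: [1.7, -1.3, 0.6]
grip_width: 0.087
grip_force: 0.0
```

Emit:
{"method": "servo_tool", "body": {"rows": [-1,0.015,-0.038,0,0,-1,0.015,-0.038,0.01,0,-1,0.012,-0.01,0.03,0,-1,0.0,0,0.04,0,-1,0.0,0,0.04,0]}}

```text
time: 3.7
position: [0.4573, 0.202, 0.2223]
tool_rot: [1.0, 0.022, 0.002, -0.0]
ft_force: [-0.3, -0.6, -0.2]
grip_width: 0.0868
grip_force: 0.0
```

```bash
python3 - <<'E'
from h import *
np.set_printoptions(precision=4,suppress=True)
P={n:robot.camera(n) for n in('scene','top')}
def c(n,q):
    d=robot.place_of(P[n],q); return proj(P[n],d[0]['at'])[0] if d else None
for q in ['tray_grip','tray_lip','hopper_mouth','lever_grip']:
    r=[c(n,q) for n in P]; print(q,r, tri(*[ray(P[n],u) for n,u in zip(P,r) if u is not None]) if all(u is not None for u in r) else '')
for q in ['tray','tray_grip']:
  for d in robot.outline_of(P['top'],q)[:1]:
    m=d['region'].astype('uint8'); print(q,d['score'],cv2.minAreaRect(cv2.findNonZero(m)))
E
```

```text
tray_grip [array([371.2679, 233.5742]), array([226.7749, 286.6369])] [0.484  0.2163 0.06  ]
tray_lip [array([387.5426, 284.3151]), array([228.5993, 225.5926])] [0.644  0.223  0.0045]
hopper_mouth [array([226.428 , 258.8448]), array([397.0305, 226.2239])] [ 0.6281 -0.2077  0.1509]
lever_grip [array([270.628 , 195.2148]), array([349.4921, 288.0761])] [ 0.491  -0.0797  0.2381]
tray 0.89 ((228.3453826904297, 260.4077453613281), (67.16609954833984, 38.901405334472656), 87.1375961303711)
tray_grip 0.98 ((228.30938720703125, 260.3784484863281), (67.22274780273438, 38.84097671508789), 86.98721313476562)
```

Emit:
{"method": "servo_tool", "body": {"rows": [-1,0.026,-0.013,0.02,0,-1,0,0,0.04,0,-1,0,0,0.04,0,-1,0,0,0.04,0,-1,0,0,0.025,0]}}

```text
time: 4.72
position: [0.48, 0.214, 0.0549]
tool_rot: [1.0, 0.02, -0.002, 0.0]
ft_force: [-1.6, 0.7, 0.5]
grip_width: 0.0869
grip_force: 0.0
```

Emit:
{"method": "servo_tool", "body": {"rows": [-1,0,0,0.015,0,1,0,0,0,0,1,0,0,0,0,1,0,0,0,0,1,0,0,0,0]}}

```text
time: 5.13
position: [0.4827, 0.2147, 0.0443]
tool_rot: [1.0, 0.02, 0.002, -0.0]
ft_force: [-0.2, 0.1, 0.1]
grip_width: 0.0677
grip_force: 0.0
```

Emit:
{"method": "servo_tool", "body": {"rows": [1,0,0,0,0,1,0,0,0,0,1,0,0,0,0]}}

```text
time: 5.38
position: [0.4818, 0.2145, 0.0436]
tool_rot: [1.0, 0.02, 0.001, -0.0]
ft_force: [0.4, -0.9, -0.8]
grip_width: 0.0483
grip_force: 0.0
```

Emit:
{"method": "servo_tool", "body": {"rows": [1,0,0,0.004,0,1,0,0,0,0,1,0,0,0,0,1,0,0,0,0,1,0,0,0,0]}}

```text
time: 5.8
position: [0.4813, 0.2144, 0.0385]
tool_rot: [1.0, 0.02, -0.0, -0.0]
ft_force: [0.3, -1.0, -0.8]
grip_width: 0.0178
grip_force: 49.8
```

Emit:
{"method": "servo_tool", "body": {"rows": [1,0,0,0,0,1,0,0,0,0,1,0,0,0,0]}}

```text
time: 6.05
position: [0.4813, 0.2143, 0.0385]
tool_rot: [1.0, 0.02, -0.0, 0.0]
ft_force: [-0.5, -0.4, -0.7]
grip_width: 0.0174
grip_force: 49.8
```

Emit:
{"method": "servo_tool", "body": {"rows": [1,0,0,-0.005,0,1,0,0,-0.01,0,1,0,0,-0.01,0,1,0,0,-0.01,0,1,0,0,-0.01,0]}}

```text
time: 6.47
position: [0.4815, 0.2144, 0.0851]
tool_rot: [1.0, 0.02, 0.0, -0.0]
ft_force: [-0.3, -0.2, -1.5]
grip_width: 0.0176
grip_force: 49.8
```

```bash
cat > look.py <<'E'
from h import *
import sys
np.set_printoptions(precision=4,suppress=True)
n=sys.argv[1]; P={k:robot.camera(k) for k in('scene','top')}
o=robot.get_obs(); print(o['position'],o['ft_force'],o['moment'])
for q in ['tray_grip','tray_lip','piece1']:
    for k in P: print(q,k,[(np.round(d['at'],3).tolist(),round(d['score'],2)) for d in robot.place_of(P[k],q)[:5]])
cv2.imwrite(f'pics/{n}.png',cv2.cvtColor(np.vstack([P['scene']['pixels'][120:400,100:500],P['top']['pixels'][140:320,160:560]]) ,cv2.COLOR_RGB2BGR))
E
python3 look.py a1
```

```text
[0.4828 0.2148 0.086 ] [ 0.2898  0.0125 -2.1048] [0.0134 0.1381 0.0544]
tray_grip scene [([0.483, 0.214, 0.103], 0.86), ([0.548, 0.188, 0.048], 0.69), ([0.658, -0.409, -0.002], 0.23), ([0.595, -0.516, -0.003], 0.18)]
tray_grip top [([0.484, 0.218, 0.105], 0.69)]
tray_lip scene [([0.643, 0.22, 0.05], 0.7)]
tray_lip top [([0.643, 0.222, 0.049], 0.89)]
piece1 scene [([0.548, 0.19, 0.047], 0.67), ([0.585, 0.198, 0.054], 0.49), ([0.597, 0.241, 0.054], 0.45), ([0.545, 0.244, 0.046], 0.44)]
piece1 top [([0.549, 0.191, 0.055], 0.68), ([0.545, 0.244, 0.054], 0.64), ([0.596, 0.243, 0.05], 0.64), ([0.591, 0.196, 0.05], 0.59)]
```

View pics/a1.png

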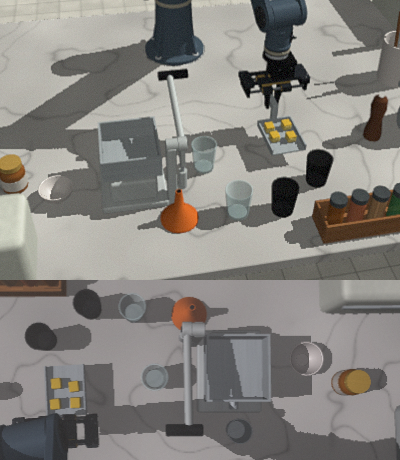

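Emit:
{"method": "servo_tool", "body": {"rows": [1,0,0,-0.01,0,1,0,0,-0.02,0,1,0,0,-0.025,0.8,1,0,0,-0.025,0.8,1,0,0.005,-0.025,0.7], "newtons": 60}}

```text
time: 7.28
position: [0.4809, 0.2098, 0.1899]
tool_rot: [1.0, 0.0, -0.0, -0.0]
ft_force: [1.0, 0.3, -2.0]
grip_width: 0.0175
grip_force: 59.8
```

Emit:
{"method": "servo_tool", "body": {"rows": [1,0,0.008,-0.025,0,1,0,0.012,-0.025,0,1,0.004,0.016,-0.025,0,1,0.005,0.02,-0.025,0,1,0.005,0.025,-0.02,0]}}

```text
time: 7.7
position: [0.4953, 0.1284, 0.311]
tool_rot: [1.0, 0.001, 0.001, -0.0]
ft_force: [-0.4, -0.2, -2.1]
grip_width: 0.0175
grip_force: 59.8
```

Emit:
{"method": "servo_tool", "body": {"rows": [1,0.005,0.025,-0.015,0,1,0.005,0.028,-0.005,0,1,0.005,0.028,0,0,1,0.005,0.028,0,0,1,0.005,0.028,0,0]}}

```text
time: 8.12
position: [0.5199, -0.0098, 0.3291]
tool_rot: [1.0, 0.0, -0.0, 0.0]
ft_force: [0.2, 0.5, -2.4]
grip_width: 0.0172
grip_force: 59.8
```

Emit:
{"method": "servo_tool", "body": {"rows": [1,0.005,0.028,0,0,1,0.005,0.028,0,0,1,0.005,0.028,0,0,1,0.005,0.028,0,0,1,0.004,0.025,0,0]}}

```text
time: 8.53
position: [0.5442, -0.1473, 0.3287]
tool_rot: [1.0, -0.0, -0.0, 0.0]
ft_force: [0.1, 0.4, -1.6]
grip_width: 0.0177
grip_force: 59.8
```

Emit:
{"method": "servo_tool", "body": {"rows": [1,0.002,0.022,0,0,1,0.0,0.018,0,0,1,0,0.014,0,0,1,0,0.01,0,0,1,0,0,0,0]}}

```text
time: 8.95
position: [0.5463, -0.2114, 0.3285]
tool_rot: [1.0, -0.001, -0.0, 0.0]
ft_force: [-0.4, 0.4, -1.5]
grip_width: 0.0174
grip_force: 59.8
```

```bash
python3 look.py a2
```

```text
[ 0.5463 -0.209   0.3286] [ 0.7773  0.2185 -1.9506] [-0.0023  0.1714  0.0403]
tray_grip scene [([0.545, -0.216, 0.348], 0.96)]
tray_grip top []
tray_lip scene [([0.711, -0.21, 0.293], 0.63)]
tray_lip top [([0.707, -0.212, 0.292], 0.59)]
piece1 scene [([0.606, -0.187, 0.291], 0.69), ([0.654, -0.238, 0.297], 0.64), ([0.608, -0.239, 0.293], 0.54), ([0.662, -0.194, 0.292], 0.45), ([0.549, -0.21, 0.348], 0.42)]
piece1 top [([0.61, -0.184, 0.296], 0.63), ([0.611, -0.236, 0.298], 0.6), ([0.661, -0.187, 0.292], 0.47), ([0.655, -0.233, 0.295], 0.45)]
```

Emit:
{"method": "servo_tool", "body": {"rows": [1,0,0,0.01,0,1,0,0,0.018,0,1,0,0,0.015,0,1,0,0,0.007,0,1,0,0,0,0]}}

```text
time: 9.77
position: [0.5452, -0.2086, 0.2761]
tool_rot: [1.0, 0.0, -0.002, -0.001]
ft_force: [0.2, -0.5, -2.0]
grip_width: 0.0176
grip_force: 59.8
```

Emit:
{"method": "servo_tool", "body": {"rows": [1,0,0,0,0,1,0,0,0,0], "newtons": 35}}

```text
time: 9.93
position: [0.5472, -0.2099, 0.2794]
tool_rot: [1.0, 0.0, 0.001, 0.0]
ft_force: [-0.5, 0.1, -1.4]
grip_width: 0.0174
grip_force: 34.8
```

Emit:
{"method": "servo_tool", "body": {"rows": [1,0,0,0,0,1,0,0,0,0], "newtons": 25}}

```text
time: 10.1
position: [0.5471, -0.2099, 0.2796]
tool_rot: [1.0, 0.0, 0.001, 0.001]
ft_force: [-0.1, 0.1, -2.6]
grip_width: 0.0176
grip_force: 24.9
```

```bash
python3 look.py a3
```

```text
[ 0.5469 -0.2098  0.2793] [ 0.7564 -0.368  -1.9921] [ 0.035   0.1562 -0.0159]
tray_grip scene [([0.549, -0.212, 0.299], 0.67), ([0.643, -0.208, 0.237], 0.35)]
tray_grip top [([0.612, -0.236, 0.245], 0.27)]
tray_lip scene [([0.706, -0.209, 0.246], 0.57)]
tray_lip top [([0.705, -0.21, 0.243], 0.7)]
piece1 scene [([0.612, -0.235, 0.242], 0.65), ([0.608, -0.181, 0.241], 0.6), ([0.662, -0.19, 0.247], 0.54), ([0.655, -0.236, 0.243], 0.49)]
piece1 top [([0.472, -0.223, 0.0], 0.73), ([0.61, -0.186, 0.244], 0.65), ([0.658, -0.233, 0.246], 0.54), ([0.609, -0.238, 0.248], 0.53), ([0.663, -0.184, 0.242], 0.44)]
```

Emit:
{"method": "servo_tool", "body": {"rows": [1,0,0,0,0,1,0,0,0,0], "newtons": 18}}

```text
time: 10.67
position: [0.5466, -0.2096, 0.2786]
tool_rot: [1.0, 0.0, -0.0, -0.0]
ft_force: [-0.2, -0.2, -2.4]
grip_width: 0.0183
grip_force: 18.0
```

Emit:
{"method": "servo_tool", "body": {"rows": [1,0,0,0,0,1,0,0,0,0], "newtons": 13}}

```text
time: 10.83
position: [0.5467, -0.2096, 0.2787]
tool_rot: [1.0, 0.0, 0.0, 0.0]
ft_force: [-0.2, -0.0, -2.3]
grip_width: 0.0177
grip_force: 13.0
```

```bash
python3 look.py a4
```

```text
[ 0.5465 -0.2096  0.2786] [-0.1978 -0.274  -2.1901] [0.026  0.1539 0.0139]
tray_grip scene [([0.548, -0.211, 0.296], 0.91)]
tray_grip top []
tray_lip scene [([0.684, -0.209, 0.198], 0.85)]
tray_lip top [([0.674, -0.21, 0.178], 0.98)]
piece1 scene [([0.63, -0.236, 0.215], 0.65), ([0.592, -0.236, 0.225], 0.61), ([0.64, -0.191, 0.214], 0.57), ([0.592, -0.183, 0.23], 0.49), ([0.548, -0.212, 0.296], 0.17)]
piece1 top [([0.63, -0.189, 0.202], 0.72), ([0.583, -0.184, 0.222], 0.6), ([0.583, -0.237, 0.224], 0.55), ([0.622, -0.236, 0.205], 0.49), ([0.571, 0.508, 0.0], 0.18)]
```

Emit:
{"method": "servo_tool", "body": {"rows": [1,0,0,0,0,1,0,0,0,0,1,0,0,0,0]}}

```text
time: 11.48
position: [0.5468, -0.2097, 0.2788]
tool_rot: [1.0, 0.0, 0.0, 0.0]
ft_force: [-0.9, -0.9, -0.9]
grip_width: 0.018
grip_force: 13.0
```

```bash
python3 look.py a5
```

```text
[ 0.5468 -0.2097  0.2788] [-0.0884  0.4631 -0.952 ] [-0.0066  0.0556  0.0276]
tray_grip scene [([0.549, -0.209, 0.296], 0.96), ([0.612, -0.008, 0.003], 0.48), ([0.592, -0.517, -0.001], 0.39)]
tray_grip top []
tray_lip scene [([0.648, -0.208, 0.162], 0.74)]
tray_lip top [([0.652, -0.212, 0.161], 0.82)]
piece1 scene [([0.68, -0.184, 0.132], 0.63), ([0.682, -0.236, 0.132], 0.36), ([0.61, -0.009, 0.007], 0.23)]
piece1 top [([0.681, -0.18, 0.132], 0.55), ([0.678, -0.238, 0.134], 0.45), ([0.49, -0.084, 0.236], 0.45), ([0.681, -0.234, 0.105], 0.35)]
```

View pics/a5.png

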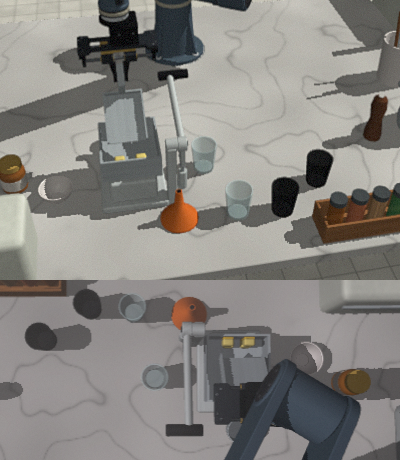

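Emit:
{"method": "servo_tool", "body": {"rows": [1,0,0,0,0,1,0,0,-0.015,0,1,0,0,-0.025,0,1,0,0,-0.03,0,1,0,0,-0.03,0], "newtons": 60}}

```text
time: 12.3
position: [0.5462, -0.2093, 0.3791]
tool_rot: [1.0, 0.0, -0.001, -0.001]
ft_force: [0.8, -0.3, -0.9]
grip_width: 0.0176
grip_force: 60.0
```

Emit:
{"method": "servo_tool", "body": {"rows": [1,0,0,-0.03,0,1,0,0,-0.015,0,1,0,0,0,0]}}

```text
time: 12.55
position: [0.5483, -0.2105, 0.4285]
tool_rot: [1.0, 0.0, 0.004, 0.003]
ft_force: [0.1, 0.1, -0.5]
grip_width: 0.0175
grip_force: 60.0
```

```bash
python3 look.py a6
```

```text
[ 0.5464 -0.2094  0.4234] [-0.3749 -0.351  -2.3436] [0.0336 0.07   0.0267]
tray_grip scene [([0.55, -0.212, 0.447], 0.9)]
tray_grip top []
tray_lip scene [([0.654, -0.214, 0.312], 0.65)]
tray_lip top [([0.651, -0.211, 0.303], 0.86), ([0.471, -0.222, 0.0], 0.57)]
piece1 scene [([0.679, -0.186, 0.132], 0.48), ([0.682, -0.235, 0.133], 0.41)]
piece1 top [([0.681, -0.234, 0.107], 0.62), ([0.491, -0.085, 0.232], 0.42), ([0.679, -0.239, 0.136], 0.41), ([0.678, -0.184, 0.134], 0.41)]
```

View pics/a6.png

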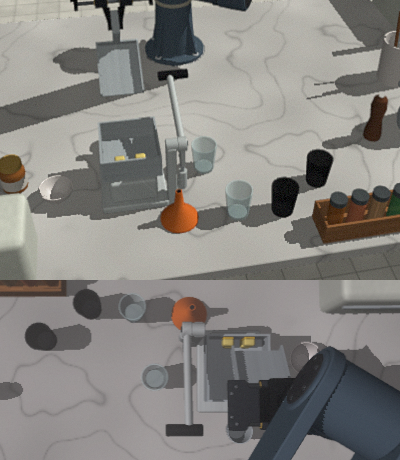

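Emit:
{"method": "servo_tool", "body": {"rows": [1,0,-0.015,0,0,1,-0.005,-0.03,0,0,1,-0.005,-0.037,0,0,1,-0.005,-0.037,0,0,1,-0.005,-0.037,0,0]}}

```text
time: 13.37
position: [0.5257, -0.0513, 0.4232]
tool_rot: [1.0, -0.0, -0.0, -0.001]
ft_force: [0.6, -0.2, -1.4]
grip_width: 0.0171
grip_force: 60.0
```

Emit:
{"method": "servo_tool", "body": {"rows": [1,-0.005,-0.037,0,0,1,-0.005,-0.037,0,0,1,-0.005,-0.037,0,0,1,-0.005,-0.037,0,0,1,-0.005,-0.037,0,0]}}

```text
time: 13.78
position: [0.5001, 0.134, 0.4235]
tool_rot: [1.0, 0.0, -0.0, -0.0]
ft_force: [0.3, -0.7, -2.3]
grip_width: 0.0177
grip_force: 60.0
```

Emit:
{"method": "servo_tool", "body": {"rows": [1,-0.005,-0.03,0.005,0,1,-0.005,-0.025,0.015,0,1,-0.005,-0.018,0.025,0,1,-0.005,-0.01,0.035,0,1,-0.005,0,0.04,0]}}

```text
time: 14.2
position: [0.4764, 0.2178, 0.3042]
tool_rot: [1.0, 0.002, 0.003, -0.001]
ft_force: [0.8, 0.2, -2.5]
grip_width: 0.0171
grip_force: 60.0
```

Emit:
{"method": "servo_tool", "body": {"rows": [1,0,0,0.04,0,1,0,0,0.04,0,1,0,0,0.03,0,1,0,0,0.02,0,1,0,0,0,0]}}

```text
time: 14.62
position: [0.4721, 0.2143, 0.1693]
tool_rot: [1.0, 0.0, -0.005, 0.001]
ft_force: [-0.8, 0.1, -1.3]
grip_width: 0.0177
grip_force: 60.0
```

```bash
python3 look.py a7
```

```text
[0.476  0.2149 0.1735] [ 0.1847  0.9386 -1.5021] [ 0.0003  0.0013 -0.0252]
tray_grip scene [([0.486, -0.073, 0.234], 0.73), ([0.678, -0.239, 0.129], 0.59)]
tray_grip top [([0.477, 0.212, 0.191], 0.87)]
tray_lip scene [([0.57, 0.212, 0.048], 0.86)]
tray_lip top [([0.575, 0.213, 0.05], 0.75)]
piece1 scene [([0.79, 0.047, 0.002], 0.71), ([0.681, -0.181, 0.133], 0.55), ([0.678, -0.236, 0.133], 0.38)]
piece1 top [([0.682, -0.232, 0.11], 0.6), ([0.681, -0.184, 0.136], 0.46)]
```

Emit:
{"method": "servo_tool", "body": {"rows": [1,0,0,0.015,0,1,0,0,0.015,0,1,0,0,0.012,0], "newtons": 30}}

```text
time: 15.27
position: [0.4769, 0.2145, 0.132]
tool_rot: [1.0, 0.0, 0.001, -0.0]
ft_force: [0.7, 0.6, -1.5]
grip_width: 0.0178
grip_force: 30.0
```

Emit:
{"method": "servo_tool", "body": {"rows": [1,0,0,0.008,0,1,0,0,0.008,0,1,0,0,0.008,0,1,0,0,0.008,0,1,0,0,0.008,0], "newtons": 14}}

```text
time: 15.68
position: [0.4768, 0.2145, 0.0915]
tool_rot: [1.0, 0.0, 0.001, -0.0]
ft_force: [-0.9, 0.5, 0.9]
grip_width: 0.0179
grip_force: 14.0
```

Emit:
{"method": "servo_tool", "body": {"rows": [1,0,0,0.01,0,1,0,0,0.01,0,1,0,0,0.01,0,1,0,0,0.008,0,1,0,0,0,0]}}

```text
time: 16.1
position: [0.4759, 0.2141, 0.0517]
tool_rot: [1.0, 0.0, -0.001, 0.0]
ft_force: [-0.9, 0.7, -0.2]
grip_width: 0.0177
grip_force: 14.0
```

```bash
python3 look.py a8
```

```text
[0.4764 0.2143 0.053 ] [-0.0338 -0.1819 -1.788 ] [0.0055 0.1001 0.0066]
tray_grip scene [([0.477, 0.215, 0.07], 0.74), ([0.712, -0.08, 0.185], 0.29)]
tray_grip top [([0.478, 0.216, 0.069], 0.61)]
tray_lip scene [([0.63, 0.214, 0.003], 0.77)]
tray_lip top [([0.632, 0.211, 0.002], 0.57)]
piece1 scene [([0.682, -0.186, 0.132], 0.61), ([0.681, -0.236, 0.133], 0.46)]
piece1 top [([0.682, -0.232, 0.136], 0.67), ([0.681, -0.184, 0.135], 0.46), ([0.682, -0.234, 0.106], 0.38)]
```

Emit:
{"method": "servo_tool", "body": {"rows": [1,0,0,0.005,0,1,0,0,0.004,0,1,0,0,0.004,0,1,0,0,0,0]}}

```text
time: 16.83
position: [0.4761, 0.2143, 0.0399]
tool_rot: [1.0, 0.0, -0.0, 0.0]
ft_force: [-0.3, 0.6, -0.2]
grip_width: 0.0178
grip_force: 14.0
```

Emit:
{"method": "servo_tool", "body": {"rows": [1,0,0,0.002,0,1,0,0,0,0]}}

```text
time: 17.0
position: [0.4759, 0.2144, 0.0388]
tool_rot: [1.0, 0.0, -0.001, 0.0]
ft_force: [-0.7, 0.3, 2.9]
grip_width: 0.0177
grip_force: 14.0
```

```bash
python3 look.py a9
```

```text
[0.4759 0.2144 0.0388] [-1.7581  0.1676  2.9289] [ 0.059   0.3815 -0.0013]
tray_grip scene [([0.477, 0.215, 0.059], 0.93)]
tray_grip top [([0.476, 0.212, 0.057], 0.8)]
tray_lip scene [([0.634, 0.214, 0.006], 0.69)]
tray_lip top [([0.636, 0.211, 0.004], 0.95)]
piece1 scene [([0.682, -0.237, 0.132], 0.44), ([0.68, -0.182, 0.132], 0.42)]
piece1 top [([0.68, -0.236, 0.133], 0.57), ([0.681, -0.234, 0.105], 0.57), ([0.68, -0.182, 0.133], 0.41)]
```

Emit:
{"method": "servo_tool", "body": {"rows": [0,0,0,0,0,0,0,0,0,0,0,0,0,0,0,0,0,0,0,0,0,0,0,0,0]}}

```text
time: 17.82
position: [0.4767, 0.2143, 0.0385]
tool_rot: [1.0, 0.0, 0.0, -0.0]
ft_force: [0.5, -0.2, 0.1]
grip_width: 0.0405
grip_force: 0.0
```

Emit:
{"method": "servo_tool", "body": {"rows": [0,0,0,-0.01,0,0,0,0,-0.03,0,0,0,0,-0.04,0,0,0,0,-0.04,0,0,0,0,-0.04,0]}}

```text
time: 18.23
position: [0.4758, 0.2142, 0.2008]
tool_rot: [1.0, 0.0, -0.0, 0.0]
ft_force: [0.5, -0.2, 0.1]
grip_width: 0.0435
grip_force: 0.0
```

Emit:
{"method": "servo_tool", "body": {"rows": [1,0,0.0,-0.04,0,1,0,0.02,-0.035,0,1,0,0.03,-0.02,0,1,0,0.04,0,0,1,0,0.04,0,0]}}

```text
time: 18.65
position: [0.4771, 0.0836, 0.2966]
tool_rot: [1.0, 0.002, 0.003, 0.0]
ft_force: [1.1, -0.2, -1.4]
grip_width: 0.0179
grip_force: 0.0
```

```bash
python3 look.py b1;  python3 - <<'E'
from h import *
P={n:robot.camera(n) for n in('scene','top')}
for q in ['lever_grip','lever_hinge','hopper_mouth']:
  for n in P: print(q,n,[(np.round(d['at'],3).tolist(),round(d['score'],2)) for d in robot.place_of(P[n],q)[:2]])
E
```

```text
[0.4767 0.0796 0.295 ] [-1.0428  0.7618 -0.1901] [0.1113 0.0234 0.0194]
tray_grip scene [([0.478, 0.215, 0.059], 0.84)]
tray_grip top [([0.478, 0.214, 0.058], 0.94), ([0.47, -0.22, -0.002], 0.67), ([0.49, -0.082, 0.233], 0.53)]
tray_lip scene [([0.636, 0.215, 0.004], 0.74)]
tray_lip top [([0.637, 0.212, 0.004], 0.74), ([0.627, -0.203, 0.152], 0.39)]
piece1 scene [([0.627, -0.205, 0.002], 0.67), ([0.681, -0.182, 0.133], 0.42), ([0.682, -0.238, 0.133], 0.4)]
piece1 top [([0.679, -0.185, 0.134], 0.68), ([0.68, -0.236, 0.136], 0.65), ([0.679, -0.235, 0.109], 0.48)]
lever_grip scene [([0.488, -0.077, 0.233], 0.78), ([0.568, 0.509, 0.004], 0.49)]
lever_grip top [([0.49, -0.082, 0.234], 0.95)]
lever_hinge scene [([0.716, -0.084, 0.184], 0.71)]
lever_hinge top [([0.715, -0.087, 0.196], 0.56), ([0.627, -0.207, 0.002], 0.31)]
hopper_mouth scene [([0.625, -0.212, 0.148], 0.71), ([0.625, -0.203, 0.0], 0.51)]
hopper_mouth top [([0.63, -0.206, 0.152], 0.76)]
```

View pics/b1.png

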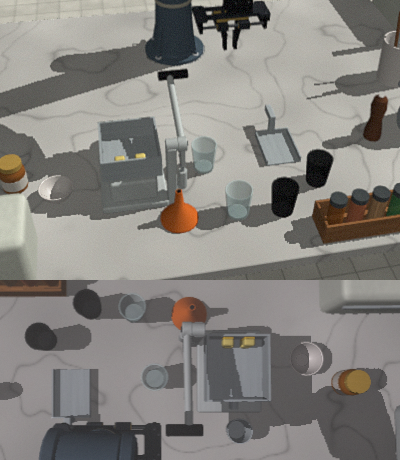

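Emit:
{"method": "servo_tool", "body": {"rows": [1,0.003,0.03,0,0,1,0.003,0.035,0,0,1,0.003,0.035,0,0,1,0.003,0.025,0.01,0,1,0,0.012,0.015,0]}}

```text
time: 19.87
position: [0.4907, -0.0562, 0.2699]
tool_rot: [1.0, -0.001, 0.003, 0.002]
ft_force: [0.3, 0.3, 0.5]
grip_width: 0.0004
grip_force: 0.0
```

Emit:
{"method": "servo_tool", "body": {"rows": [1,0,0,0.005,0,1,0,0,0,0]}}

```text
time: 20.03
position: [0.4873, -0.0525, 0.2623]
tool_rot: [1.0, -0.001, -0.002, -0.001]
ft_force: [-0.0, 0.4, 1.1]
grip_width: 0.0002
grip_force: 0.0
```

Emit:
{"method": "servo_tool", "body": {"rows": [1,0,0,0.008,0,1,0,0,0.008,0,1,0,0,0.008,0,1,-0.001,0,0.008,0,1,-0.001,0,0.008,0]}}

```text
time: 20.45
position: [0.4845, -0.0516, 0.2238]
tool_rot: [1.0, 0.002, -0.002, 0.0]
ft_force: [-4.7, -1.5, 6.8]
grip_width: 0.0002
grip_force: 3.4
```

Emit:
{"method": "servo_tool", "body": {"rows": [1,0,0,0.008,0,1,0,0,0.008,0,1,0,0,0.008,0,1,0,0,0.008,0,1,0,0,0.008,0]}}

```text
time: 20.87
position: [0.4852, -0.0514, 0.1837]
tool_rot: [1.0, 0.001, -0.001, -0.0]
ft_force: [-4.6, 0.1, 8.9]
grip_width: 0.0005
grip_force: 4.2
```

Emit:
{"method": "servo_tool", "body": {"rows": [1,0.001,0,0.008,0,1,0.001,0,0.008,0,1,0.0015,0,0.008,0,1,0.002,0,0.008,0,1,0.002,0,0.008,0]}}

```text
time: 21.28
position: [0.4926, -0.0514, 0.1433]
tool_rot: [1.0, 0.001, -0.002, -0.0]
ft_force: [-5.5, -0.2, 10.1]
grip_width: 0.0006
grip_force: 5.2
```

Emit:
{"method": "servo_tool", "body": {"rows": [1,0.002,0,0.006,0,1,0.002,0,0.006,0,1,0.002,0,0.006,0,1,0.0025,0,0.006,0,1,0.0025,0,0.006,0]}}

```text
time: 21.7
position: [0.5029, -0.0514, 0.1133]
tool_rot: [1.0, 0.001, -0.002, -0.0]
ft_force: [-4.2, 0.1, 6.6]
grip_width: 0.0005
grip_force: 3.4
```

Emit:
{"method": "servo_tool", "body": {"rows": [1,0.002,0,0.004,0,1,0.002,0,0.004,0,1,0.002,0,0.004,0,1,0.0025,0,0.004,0,1,0,0,0,0]}}

```text
time: 22.12
position: [0.5121, -0.0514, 0.0969]
tool_rot: [1.0, 0.001, -0.002, -0.001]
ft_force: [-2.7, -0.5, 5.0]
grip_width: 0.0008
grip_force: 2.5
```

```bash
cat > lev.py <<'E'
from h import *
np.set_printoptions(precision=4,suppress=True)
P={n:robot.camera(n) for n in('scene','top')}
o=robot.get_obs(); print(o['time'],o['position'],o['ft_force'])
for q in ['lever_grip','lever_hinge']:
  for n in P: print(q,n,[(np.round(d['at'],3).tolist(),round(d['score'],2)) for d in robot.place_of(P[n],q)[:2]])
save(P['scene'],'lev_'+str(round(o['time']*100)))
E
python3 lev.py
```

```text
22.2167 [ 0.5124 -0.0515  0.0974] [-2.9564  0.7425  4.8877]
lever_grip scene [([0.505, -0.074, 0.08], 0.78)]
lever_grip top []
lever_hinge scene [([0.711, -0.084, 0.186], 0.88)]
lever_hinge top [([0.716, -0.083, 0.193], 0.89), ([0.474, -0.223, 0.001], 0.48)]
```

Emit:
{"method": "servo_tool", "body": {"rows": [1,0.001,0,0.002,0,1,0.001,0,0.002,0,1,0,0,0,0]}}

```text
time: 22.67
position: [0.5151, -0.0522, 0.094]
tool_rot: [1.0, 0.0, -0.0, -0.0]
ft_force: [-4.5, 1.4, 8.6]
grip_width: 0.0008
grip_force: 4.5
```

Emit:
{"method": "servo_tool", "body": {"rows": [1,0.001,0,0.002,0,1,0,0,0,0]}}

```text
time: 22.83
position: [0.516, -0.0521, 0.0922]
tool_rot: [1.0, 0.0, -0.0, -0.0]
ft_force: [-4.4, 2.4, 10.4]
grip_width: 0.0005
grip_force: 5.1
```

Emit:
{"method": "servo_tool", "body": {"rows": [1,0.001,0,0.003,0,1,0,0,0,0,1,0,0,0,0]}}

```text
time: 23.08
position: [0.5173, -0.0521, 0.0894]
tool_rot: [1.0, 0.0, 0.0, -0.0]
ft_force: [-4.6, 3.1, 9.7]
grip_width: 0.0005
grip_force: 5.0
```

```bash
python3 lev.py; ls pics | tail -3; cp pics/lev_23*.png pics/fin.png
```

```text
23.1833 [ 0.5173 -0.0522  0.0895] [-4.4049  2.2777  9.215 ]
lever_grip scene [([0.51, -0.076, 0.072], 0.86), ([0.612, -0.009, 0.0], 0.42)]
lever_grip top [([0.605, -0.01, 0.002], 0.43)]
lever_hinge scene [([0.712, -0.084, 0.184], 0.86)]
lever_hinge top [([0.717, -0.087, 0.191], 0.98), ([0.57, 0.513, -0.003], 0.47)]
lev_2318.png
scene0.png
top0.png
```

View pics/fin.png

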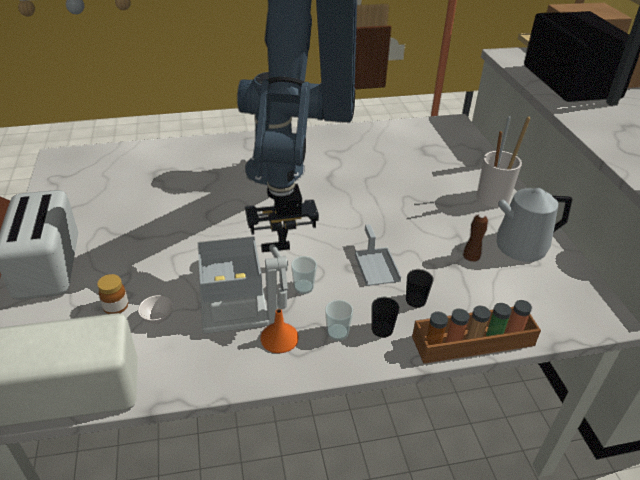

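```bash
python3 -c "from rig import robot; print(robot.hand_in())"
```

```text
the job is handed in; nothing more can be done
None
```

The job is handed in at about 23 s: the lemon pieces are in the hopper (three seen, the fourth inferred from the empty tray and none lying elsewhere), the tray stands upright on the marble near where it began, and the gripper is holding the press arm down past the third stop at about 0.71 rad with about 10 N.

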